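# Crank a soap bar home in the soap mill

### The arm

A 6-joint arm with a two-finger parallel gripper is mounted at the origin on a cart in front of the work surface, level with it; the furniture and walls round the work are solid. World frame = base frame: x ahead of the robot, y to its left, z up, the work surface at z = 0. Lengths are in mm, angles in rad, forces in N, time in s.
With the tool pointing down it reaches from about 275 to 750 mm from the base axis. Payload 10.2 kg.
Tool frame: the origin (TCP) lies on the centre line of the jaws, within the pads' length; the fingertips stand 17 mm ahead of it and the grasp point (between the pads) lies 2 mm behind it; z points along the fingers, y is the line along which they close (so a half turn about z gives the same grasp; the last joint's range is limited). The gripper opens to 88 mm and grips with 3 to 60 N. Pads are 18 mm wide; open, the fingers measure 123 mm over their backs; the gripper's body (75 mm by 187 mm) begins 45 mm behind the grasp point.
Start: joints at [0.993, 0.313, 1.498, -0, 1.331, -0.223], TCP at [182.399, 492.303, 255.72] pointing down, gripper open.
Joint ranges: [-2.94, 2.94], [-0.97, 2.17], [0.19, 2.56], [-1.23, 4.37], [0.02, 3.11], [-2.88, 2.88]. Speed limits (rad/s): [2.39, 2.39, 3.01, 3.14, 3.14, 3.14].

### API

Orientations are given as a unit quaternion [x, y, z, w].
In Python, from workcell import r gives the robot as it stands.
- The arm moves only by the tool send_rows, never from a script. Its argument "steps" is a list of rows, each a list of 4 numbers: the shift along the tool's x, y, z in mm, then the turn about the tool's z in degrees. In form: [[x, y, z, yaw], ...]. A call has 1 to 20 rows; each row shifts and turns the commanded pose from where the row before left it, along the tool's axes as they then stand; what a row does not reach is not made up. A row lasts 1/12 s, in which the tool goes at most 41.7 mm and 7.16 degrees, less where a joint would pass 70% of its speed; a pose out of reach is approached as far as the arm can. A call is refused whole if a number of a shift passes 41.7 or a number of a turn 7.16, either way. A call with a gripper value outside its range is refused whole. "claw" is the gripper's target within -1 to 1 (fully open at 1, half-way at 0, shut at -1), set as the call begins (left out, the last holds). The fingers move at their own pace and stop on an object; "grip_force" is the grip in N (left out, the last holds). Time passes only in rows, so rows that do not move let the fingers close. It gives the time, the measured TCP pose, the force, the opening and the grip force at its end, in the units of the state.
- r.sense(): the state, without advancing time (a new reading comes with each control period).
- r.capture(name): name is "scene" or "top" or "wrist"; returns a dict with "img" (480x640x3 uint8, red, green, blue), "camera_matrix" (3x3 intrinsics, pixels), "pose" (4x4, takes a point from camera to world coordinates); the wrist camera has in their place "mount" (4x4, takes a point from camera to tool coordinates, whose origin is the TCP and whose axes are the flange's). Camera axes: x right, y up, looking along -z (the intrinsics and any distortion apply to the point x, -y, -z); pixel columns grow to the right and rows downward; lengths in mm; the calibration is good to about 2 mm. A picture is of the moment at which its call begins: read the wrist's pose just before it. There is no depth.
- r.job_done(): hands the job in; it is judged then, once.
The state is a dict: "time": time; "joints": joint angles; "joint_vel": joint speeds; "joint_efforts": joint torques, N m; "position": TCP position; "tool_rot": TCP orientation; "force": force on the tool from outside, world axes, zero at the start; "moment": the same for the moment, N m; "opening": opening from 0.0 (shut) to 1.0 (fully open); "grip_force": force on a finger pad.
Only numpy, scipy, OpenCV 4.12 (cv2) and the standard library are available. Lean on these libraries where they do the work, as an engineer would, in place of code of your own. Each camera call takes 0.05 s, during which the arm holds its last target. There are 200 camera calls.

### The job

Load the hand-cranked soap mill: lay the loose soap bar lengthwise in its open trough, let go, then turn the crank clockwise (seen from above) steadily, without letting it jerk past the heavy spot in each turn, until the bar comes up firm against the spring plate hidden under the hood. Stop there with the bar snugly held, do not force the plate, and let go; leave the cup, the thread spool and the glass jar where they are.

Things in the scene. Friction and masses are not known exactly. Their poses are not given: they have to be found in the camera images.
- mill: the soap mill, fixed: a white bed 84 mm wide (x) on a 110 x 300 mm foot plate, gearbox and crank at one end (-y), hood at the other (+y). Origin on the table under the middle of the open trough; y along the trough, z up. Crank axis vertical at x = 0, y = -120 mm. Gearbox x -46 to 46, y -164 to -76 mm, top at 79 mm.
- mill_bed (a point): middle of the open trough's floor, 30 mm above the table; the bar is laid here, its middle within 10 mm of this point. Axes as the mill's. Guide rails 51 mm apart, 8 mm above the floor, stand at y = -78 to -26 mm and from 24 mm on into the hood; the gap between is for fingers. Behind the bar is a 24 mm high pusher plate with its face at y = -50 mm + 5.8 mm per rad of crank.
- hood_mouth (a point): middle of the hood's opening at floor height, 46 mm along y from mill_bed. The hood runs on 74 mm to y = 120 mm, its top 69 mm above the table; inside it is 63 mm wide and 33 mm high, open only towards the trough
- knob_grip (a point): middle of the crank's upright wooden knob, a cylinder 22 mm in diameter and 36 mm high (92 to 128 mm above the table) that spins freely on its pin, 55 mm from the crank axis; the hand can hold it from above, without turning, as it goes round; 1 to 2 rad/s is a steady pace, 5 rad/s is a jerk
- crank (a joint): crank angle (rad, over all turns), clockwise from above. At 0 the knob is on the mill's -x side of the axis, at pi/2 on its +y side. Turning takes 0.3 to 0.4 N m; a cam adds up to 0.4 N m in the last 0.65 rad before 2.62 and 8.90 and pushes onward for 0.65 rad after. Bar meets plate somewhere from 10.2 to 12.6; then resistance grows about 0.4 N m per rad. Stays where left, except on the cam.
- plate (a joint): travel (m) of the spring plate hidden under the hood as the bar pushes it to the hood's end, 15 N per mm, so it shows the load: 0 untouched, 0.001 to 0.0035 bar snugly held, beyond 0.005 overloaded. The untouched plate's face stands anywhere from 84 to 94 mm along y from the mill's origin. A thin steel pin on the plate sticks out of the hood's end wall and moves with it.
- soap_bar: loose yellow laundry soap bar 47 x 73 x 24 mm with rounded edges, 95 g, lying flat left of the mill; origin in the middle of its underside, y along its 73 mm length, z up
- cup: small open measuring cup, 57 mm in diameter, 54 mm high, in front of the mill; origin under its middle; leave alone
- spool: standing wooden thread spool, 27 mm in diameter, 36 mm high, in front of the mill on the right; origin under its middle; leave alone
- glass_jar: glass jar with a grey lid, 62 mm in diameter, 90 mm high, behind and left of the mill; origin under its middle; leave alone
Things that resemble listed ones, but are neither listed nor needed, are in the scene too. Leave any blue, pink or turquoise look-alike of the soap_bar alone.

How it is judged (in metres and radians):
On the way, in this order (a step that is already met when the one before it is completed fails the run):
1. the bar lies flat in the open trough between the rails, let go, and the crank has not yet been turned up to its first heavy spot (2 rad) (x of soap_bar in the frame of mill between -0.005 and 0.005 m and z of soap_bar in the frame of mill between 0.026 and 0.036 m and angle between the y axis of soap_bar and the y axis of mill, either way round below 0.12 rad and y of soap_bar in the frame of mill between -0.016 and 0.016 m and contact force between the fingers and soap_bar below 0.1 N and value of joint crank below 2 rad), for 0.2 s.
2. the crank has been turned through its first heavy spot (value of joint crank above 3.4 rad), for 0.05 s.
At the end, for the whole second after the job is handed in: The bar lies flat between the rails (middle within 5 mm of the trough's centre line, within 0.12 rad of its direction), has its middle more than 35 mm beyond the middle of the open trough towards the hood, presses the spring plate in by 1 to 3.5 mm, and is at rest (x of soap_bar in the frame of mill between -0.005 and 0.005 m and z of soap_bar in the frame of mill between 0.026 and 0.036 m and angle between the y axis of soap_bar and the y axis of mill, either way round below 0.12 rad and y of soap_bar in the frame of mill above 0.035 m and value of joint plate between 0.001 and 0.0035 m and linear speed of soap_bar below 0.01 m/s); the robot touches nothing.
It fails at once if the crank jerked: faster than 5 rad/s in either direction (velocity of joint crank above 5 rad/s or velocity of joint crank below -5 rad/s).
It fails at once if the spring plate forced in beyond 5 mm (value of joint plate above 0.005 m).
It fails at once if the cup, the spool or the jar moved more than 20 mm (distance of any of cup, spool, glass_jar from where it was at the start of the episode above 0.02 m).
It also fails if it takes over 72 s, if anything falls off the work surface, if the arm or the gripper's body presses on something with over 40 N, if the wrist force passes 120 N, or if a joint passes its speed limit or range.

## Working session

There is one attempt and no reset: what is moved stays moved. The work goes in short steps, Python scripts to look and compute and a tool call to move; the robot and the scene stay as the last step left them, time stands still between calls to the robot, and variables do not carry over. Pictures are saved under pics/ and viewed, at most 10 in all, crops included, and the job is handed in when it is done.

Besides the shell and the picture viewer there is one more tool, called after "Emit:" in YAML: its name, and indented under it one key for each argument. send_rows: Moves the arm, as the interface text tells. Its arguments: {"type":"object","properties":{"steps":{"type":"array","items":{"type":"array","items":{"type":"number"}}},"claw":{"type":"number"},"grip_force":{"type":"number"}},"required":["steps"]}

```bash
mkdir -p pics
python3 - <<'E'
from workcell import r
import cv2,numpy as np,pickle
s=r.sense();print({k:np.round(v,3) for k,v in s.items()})
for n in("scene","top"):
    c=r.capture(n);cv2.imwrite(f"pics/{n}0.png",c["img"][:,:,::-1]);pickle.dump(c,open(n+".pkl","wb"));print(n,c["camera_matrix"],np.round(c["pose"],3),[k for k in c])
c=r.capture("wrist");print({k:np.round(v,3) for k,v in c.items() if k!="img"})
E
```

```text
{'time': np.float64(0.0), 'joints': array([ 0.993,  0.313,  1.498, -0.   ,  1.331, -0.223]), 'joint_vel': array([-0.001, -0.001, -0.002, -0.   ,  0.   ,  0.002]), 'joint_efforts': array([-0.0000e+00, -4.0220e+01, -2.5228e+01,  6.9000e-02,  3.5000e-02,
       -0.0000e+00]), 'position': array([182.288, 492.099, 255.185]), 'tool_rot': array([ 0.176,  0.984, -0.001, -0.   ]), 'force': array([0.144, 0.44 , 0.32 ]), 'moment': array([-0.036,  0.028,  0.005]), 'grip_force': np.float64(0.0), 'opening': np.float64(1.0)}
scene [[484.96884454   0.         304.84655625]
 [  0.         484.96884454 239.61636986]
 [  0.           0.           1.        ]] [[ 5.84000e-01  3.27000e-01 -7.43000e-01 -3.12707e+02]
 [-8.11000e-01  2.48000e-01 -5.29000e-01 -5.06163e+02]
 [ 1.20000e-02  9.12000e-01  4.10000e-01  5.72616e+02]
 [ 0.00000e+00  0.00000e+00  0.00000e+00  1.00000e+00]] ['img', 'camera_matrix', 'pose']
top [[433.53235656   0.         332.89409594]
 [  0.         433.53235656 240.29806495]
 [  0.           0.           1.        ]] [[-2.500000e-02  9.840000e-01 -1.770000e-01  3.168600e+02]
 [-9.990000e-01 -2.800000e-02 -1.700000e-02  6.782600e+01]
 [-2.100000e-02  1.760000e-01  9.840000e-01  1.237829e+03]
 [ 0.000000e+00  0.000000e+00  0.000000e+00  1.000000e+00]] ['img', 'camera_matrix', 'pose']
{'camera_matrix': array([[424.746,   0.   , 313.613],
       [  0.   , 424.746, 240.385],
       [  0.   ,   0.   ,   1.   ]]), 'mount': array([[   0.   ,    0.963,    0.271,   70.089],
       [   1.   ,   -0.   ,   -0.   ,   -0.257],
       [  -0.   ,    0.271,   -0.963, -129.457],
       [   0.   ,    0.   ,    0.   ,    1.   ]])}
```

View pics/top0.png

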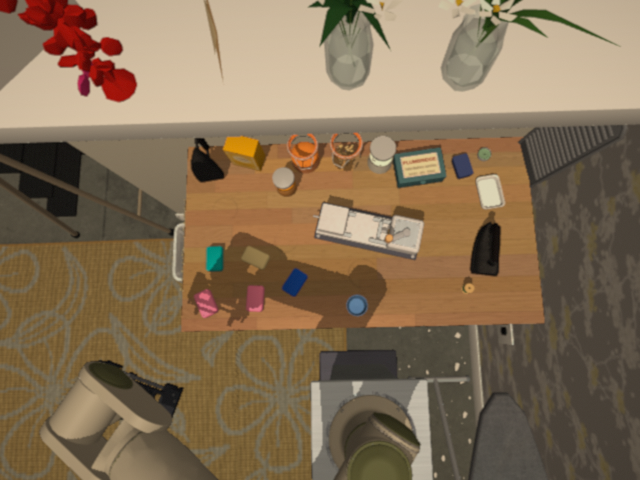

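View pics/scene0.png

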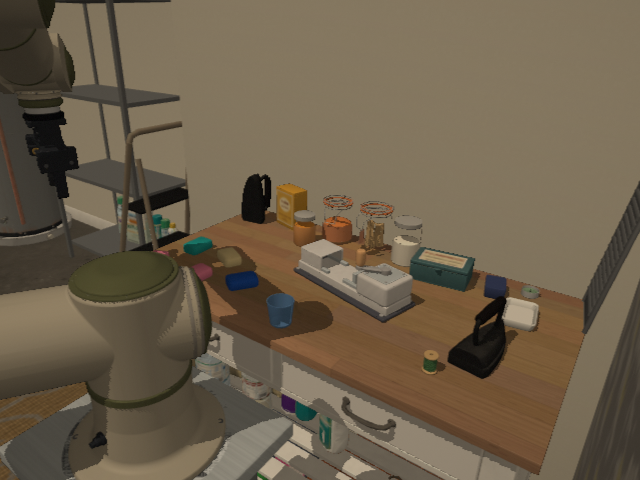

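```bash
cat > h.py <<'E'
import numpy as np
from scipy.spatial.transform import Rotation as R
def cam(c,s=None):
    if "pose" in c: return np.array(c["pose"])
    T=np.eye(4);T[:3,:3]=R.from_quat(s["tool_rot"]).as_matrix();T[:3,3]=s["position"]
    return T@np.array(c["mount"])
def p2w(c,P,u,v,z):
    K=c["camera_matrix"];d=np.array([(u-K[0,2])/K[0,0],-(v-K[1,2])/K[1,1],-1]);d=P[:3,:3]@d
    o=P[:3,3];return o+d*(z-o[2])/d[2]
def w2p(c,P,X):
    K=c["camera_matrix"];q=(np.atleast_2d(X)-P[:3,3])@P[:3,:3]
    return np.c_[K[0,0]*q[:,0]/-q[:,2]+K[0,2],K[1,1]*q[:,1]/q[:,2]+K[1,2]]
def move(s,x,y,z,yaw=None):
    M=R.from_quat(s["tool_rot"]).as_matrix();d=M.T@(np.array([x,y,z])-s["position"])
    print("tool delta",np.round(d,1)," tool yaw(x axis)",np.round(np.degrees(np.arctan2(M[1,0],M[0,0])),2), "y axis",np.round(np.degrees(np.arctan2(M[1,1],M[0,1])),2))
    return d
E
python3 - <<'E'
from h import *;import pickle
from workcell import r
for n,pts in dict(top=dict(soap=(256,258,24),hood1=(320,225,10),knob=(389,238,128),gear=(420,243,79),jar=(285,177,80),cup=(357,304,50),spool=(469,287,36)),scene=dict(soap=(229,257,24),spool=(430,355,36),cup=(280,300,54),jar=(304,216,90))).items():
    c=pickle.load(open(n+".pkl","rb"))
    for k,(u,v,z) in pts.items(): print(n,k,np.round(p2w(c,cam(c),u,v,z)))
s=r.sense();move(s,400,210,300)
E
```

```text
top soap [490. 308.  24.]
top hood1 [584. 125.  10.]
top knob [518. -59. 128.]
top gear [ 511. -148.   79.]
top jar [708. 217.  80.]
top cup [353.  27.  50.]
top spool [ 392. -282.   36.]
scene soap [477. 292.  24.]
scene spool [ 389. -282.   36.]
scene cup [352.  28.  54.]
scene jar [687. 210.  90.]
tool delta [-302.1 -189.   -44.6]  tool yaw(x axis) 159.67 y axis 69.67
```

Emit:
send_rows:
  steps:
    - [-29,-19.5,-4,0]
    - [-29,-19.5,-4,0]
    - [-29,-19.5,-4,0]
    - [-29,-19.5,-4,0]
    - [-29,-19.5,-4,0]
    - [-29,-19.5,-4,0]
    - [-29,-19.5,-4,0]
    - [-29,-19.5,-4,0]
    - [-29,-19.5,-4,0]
    - [-29,-19.5,-4,0]
    - [-29,-19.5,-4,0]
    - [-29,-19.5,-4,0]
    - [0,0,0,0]
    - [0,0,0,0]
    - [0,0,0,0]
  claw: 1

```text
time: 1.4
position: [427.0, 152.3, 303.5]
tool_rot: [0.177, 0.984, 0.0, -0.0]
force: [-0.1, 0.8, -0.9]
opening: 1.001
grip_force: 0.0
```

```bash
cat > snap.py <<'E'
import sys,pickle,cv2
from workcell import r
s=r.sense();c=r.capture("wrist");n=sys.argv[1]
pickle.dump((c,s),open(n+".pkl","wb"));cv2.imwrite(f"pics/{n}.png",c["img"][:,:,::-1]);print(s["position"],s["time"])
E
python3 snap.py w1
```

```text
[427.04843068 152.32300182 303.49123839] 1.4
```

View pics/w1.png

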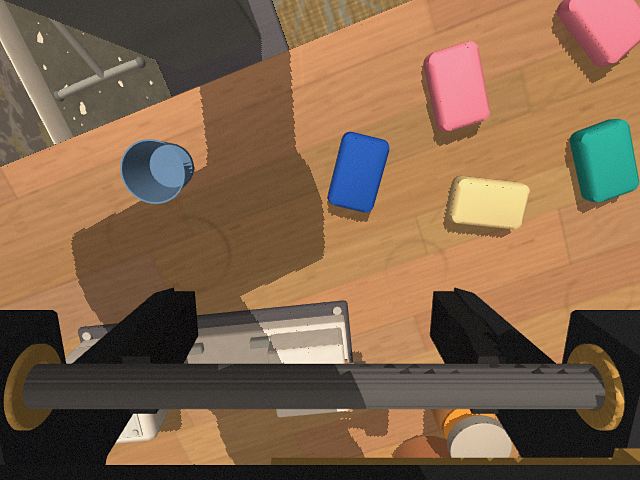

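```bash
cat > soap.py <<'E'
import sys,pickle,cv2
from h import *
c,s=pickle.load(open(sys.argv[1]+".pkl","rb"));P=cam(c,s);z=float(sys.argv[2])
hsv=cv2.cvtColor(c["img"],cv2.COLOR_RGB2HSV)
m=cv2.inRange(hsv,(20,60,150),(35,160,255));m=cv2.morphologyEx(m,cv2.MORPH_OPEN,np.ones((5,5)))
n,l,st,ce=cv2.connectedComponentsWithStats(m)
for i in range(1,n):
    if st[i,4]<800: continue
    cn=max(cv2.findContours((l==i).astype(np.uint8),0,1)[0],key=cv2.contourArea)[:,0]
    W=np.array([p2w(c,P,u,v,z)[:2] for u,v in cn],np.float32)
    print(ce[i],st[i],cv2.minAreaRect(W)); b=cv2.boxPoints(cv2.minAreaRect(W)); print(np.round(b,1).tolist())
E
python3 soap.py w1 16
python3 - <<'E'
from h import *;import pickle
c,s=pickle.load(open("w1.pkl","rb"));P=cam(c,s)
for u,v in [(80,328),(349,301)]:print(p2w(c,P,u,v,4))
a,b=[p2w(c,P,u,v,4) for u,v in [(80,328),(349,301)]];d=b-a;print(np.linalg.norm(d),np.degrees(np.arctan2(d[1],d[0])))
E
```

```text
[490.68822328 202.45541184] [ 454  179   75   48 2938] ((495.8027648925781, 314.65155029296875), (69.15582275390625, 43.689369201660156), 64.30038452148438)
[[461.1000061035156, 293.0], [500.5, 274.0], [530.5, 336.29998779296875], [491.1000061035156, 355.29998779296875]]
[ 479.00191483 -144.58615846    4.        ]
[552.26773084 146.94028212   4.        ]
300.5919914895858 75.89270967607041
```

Emit:
send_rows:
  steps:
    - [0,0,-3,7]
    - [0,0,-3,7]
    - [0,0,-3,7]
    - [0,0,-3,7]
    - [0,0,-3,7]
    - [0,0,-3,7]
    - [0,0,-3,7]
    - [0,0,-3,7]
    - [0,0,-3,7]
    - [0,0,-3,7]
    - [0,0,0,7]
    - [0,0,0,6.7]

```text
time: 2.45
position: [426.7, 153.2, 333.8]
tool_rot: [0.789, 0.614, 0.0, -0.0]
force: [0.7, -1.0, 0.7]
opening: 1.001
grip_force: 0.0
```

Emit:
send_rows:
  steps:
    - [-22,25,0,0]
    - [-22,25,0,0]
    - [-22,25,0,0]
    - [-22,25,0,0]
    - [-22,25,0,0]
    - [-22,25,0,0]
    - [-20,27,0,0]
    - [0,0,0,0]
    - [0,0,0,0]
    - [0,0,0,0]

```text
time: 3.28
position: [561.9, -36.9, 333.7]
tool_rot: [0.788, 0.616, -0.0, -0.0]
force: [0.7, 0.5, -0.2]
opening: 1.0
grip_force: 0.0
```

```bash
python3 snap.py w2
```

```text
[561.94144449 -36.9307719  333.68259283] 3.2833
```

View pics/w2.png

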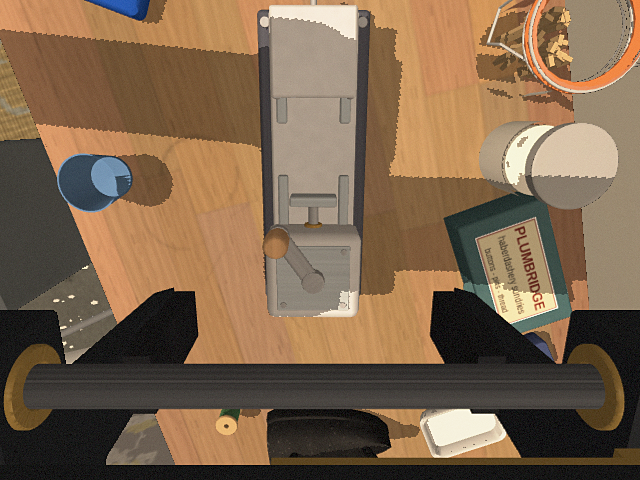

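```bash
cat > fit.py <<'E'
from h import *;import pickle
from scipy.optimize import least_squares
c,s=pickle.load(open("w2.pkl","rb"));P=cam(c,s)
# u_left,u_right,v, y, z, half width (None unknown)
F=[(268,359,316,-164,79,46),(273,360,227,-76,79,46),(283,343.5,176,-26,38,None),(281,345,123,24,38,None),(272,355,97,46,69,None),(270,356,6,120,69,None)]
def mw(p,X): 
    a=p[2];return np.array([p[0]+X[0]*np.cos(a)-X[1]*np.sin(a),p[1]+X[0]*np.sin(a)+X[1]*np.cos(a),X[2]])
def res(p,f=False):
    o=[]
    for l,rr,v,y,z,h in F:
        q=w2p(c,P,mw(p,(0,y,z)))[0];o+=[q[0]-(l+rr)/2,q[1]-v]
    q=w2p(c,P,mw(p,(0,-120,96)))[0];o+=[q[0]-313,q[1]-281]
    return np.array(o)
p=least_squares(res,[574,9,-.245],loss="soft_l1").x
if __name__=="__main__":
    print(p,np.degrees(p[2]));print(np.round(res(p),1))
    def inv(w):
        a=p[2];d=np.array(w[:2])-p[:2];return np.array([d[0]*np.cos(a)+d[1]*np.sin(a),-d[0]*np.sin(a)+d[1]*np.cos(a)])
    k=inv(p2w(c,P,275,239,128));print("knob mill",k,np.linalg.norm(k-[0,-120]),"angle",np.arctan2(k[1]+120,-k[0]))
    print("pusher",inv(p2w(c,P,313,197,54)),inv(p2w(c,P,313,205,54)))
    print("pts",[np.round(mw(p,X),1).tolist() for X in [(0,0,0),(-55*np.cos(.8),-120+55*np.sin(.8),110)]], "tool y ang",)
    move(s,495.8,314.7,200)
E
python3 fit.py
```

```text
[ 5.71727148e+02  5.88569403e+00 -2.41458328e-01] -13.834543100650377
[ 0.1  3.5 -3.   6.6  0.2 -1.4  0.3 -0.5 -0.2 -0.3  0.1 -2.9  0.5  3.3]
knob mill [-31.47098821 -67.5570119 ] 61.16118131338885 angle 1.0303039865405141
pusher [ -0.4354886  -45.74954364] [ -0.45096704 -53.64802262]
pts [[571.7, 5.9, 0.0], [515.3, -63.2, 110.0]] tool y ang
tool delta [ 325.3 -148.8  133.8]  tool yaw(x axis) 76.06 y axis -13.94
```

Emit:
send_rows:
  steps:
    - [32.5,-15,8,0]
    - [32.5,-15,8,0]
    - [32.5,-15,12,0]
    - [32.5,-15,12,0]
    - [32.5,-15,12,0]
    - [32.5,-15,16,0]
    - [32.5,-15,16,0]
    - [32.5,-15,16,0]
    - [32.5,-15,16,0]
    - [32.5,-14,16,0]
    - [0,0,0,5.9]
    - [0,0,0,5.9]
    - [0,0,0,0]
    - [0,0,0,0]
    - [0,0,0,0]
  claw: 0.4
  grip_force: 20

```text
time: 4.58
position: [496.1, 313.3, 202.2]
tool_rot: [0.846, 0.533, 0.0, 0.0]
force: [0.9, -0.2, -0.1]
opening: 0.701
grip_force: 0.0
```

```bash
python3 snap.py w3; python3 soap.py w3 16; python3 -c "
from h import *;import pickle
c,s=pickle.load(open('w3.pkl','rb'));move(s,495.8,314.7,20)"
```

```text
[496.1105414  313.25808158 202.24589153] 4.5833
[312.63285652 218.99783268] [ 285  174   56   90 4614] ((493.4762878417969, 310.6961975097656), (69.46099090576172, 41.70492172241211), 63.33563995361328)
[[459.29998779296875, 289.0], [496.5, 270.29998779296875], [527.7000122070312, 332.3999938964844], [490.3999938964844, 351.1000061035156]]
tool delta [  1.1  -1.  182.2]  tool yaw(x axis) 64.37 y axis -25.63
```

View pics/w3.png

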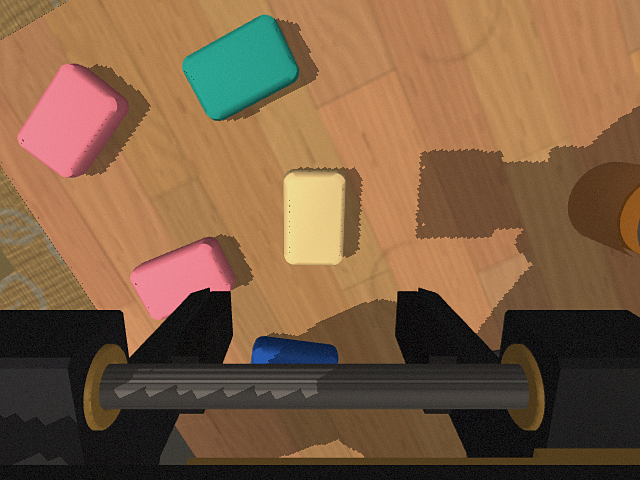

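Emit:
send_rows:
  steps:
    - [-2,-1,20,0]
    - [0,0,36,0]
    - [0,0,36,0]
    - [0,0,36,0]
    - [0,0,30,0]
    - [0,0,18,0]
    - [0,0,6,0]
    - [0,0,0,0]

```text
time: 5.3
position: [494.3, 311.3, 19.3]
tool_rot: [0.847, 0.532, -0.001, -0.0]
force: [0.0, -0.1, 0.6]
opening: 0.698
grip_force: 0.0
```

Emit:
send_rows:
  steps:
    - [0,0,0,0]
    - [0,0,0,0]
    - [0,0,0,0]
    - [0,0,0,0]
    - [0,0,0,0]
    - [0,0,0,0]
  claw: -1

```text
time: 5.8
position: [495.3, 311.8, 20.7]
tool_rot: [0.847, 0.531, 0.001, 0.0]
force: [-0.5, -0.4, 6.5]
opening: 0.525
grip_force: 20.0
```

Emit:
send_rows:
  steps:
    - [0,0,-10,0]
    - [0,0,-20,0]
    - [0,0,-30,-5.9]
    - [0,0,-35,-5.9]
    - [0,0,-35,0]
    - [-15,8,0,0]
    - [-29,15.4,0,0]
    - [-29,15.4,0,0]
    - [-29,15.4,0,0]
    - [-29,15.4,0,0]
    - [-29,15.4,0,0]
    - [-29,15.4,0,0]
    - [-29,15.4,0,0]
    - [-29,15.4,0,0]
    - [-20,11,0,0]
    - [-10,5.2,0,0]
    - [0,0,0,0]
    - [0,0,0,0]
    - [0,0,0,0]

```text
time: 7.38
position: [570.2, 8.6, 149.8]
tool_rot: [0.788, 0.616, -0.0, -0.0]
force: [-0.1, 0.3, -1.3]
opening: 0.523
grip_force: 20.0
```

```bash
python3 snap.py w4;  python3 -c "
from h import *;import pickle
c,s=pickle.load(open('w4.pkl','rb'));move(s,572.2,7.8,52);from workcell import r;print(r.sense()['opening'])"
```

```text
[570.24362327   8.64916252 149.79303238] 7.3833
tool delta [-0.4  2.1 97.8]  tool yaw(x axis) 76.04 y axis -13.96
0.5193330593877834
```

View pics/w4.png

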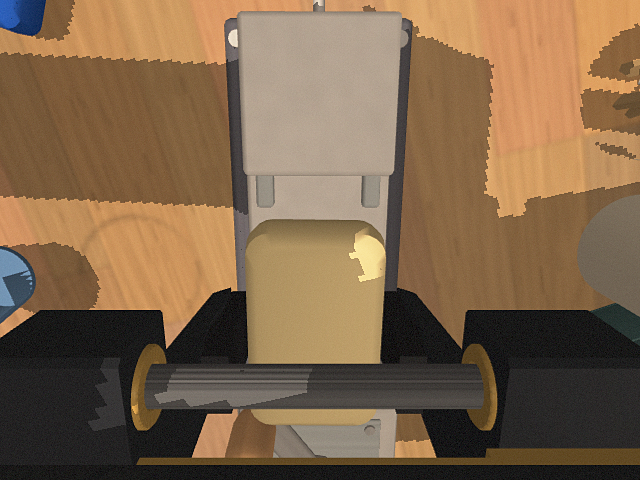

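Emit:
send_rows:
  steps:
    - [0,1.8,10,0]
    - [0,0,30,0]
    - [0,0,28,0]
    - [0,0,12,0]
    - [0,0,6,0]
    - [0,0,4,0]
    - [0,0,3,0]
    - [0,0,3,0]
    - [0,0,2,0]
    - [0,0,0,0]
    - [0,0,0,0]

```text
time: 8.35
position: [572.5, 6.7, 52.1]
tool_rot: [0.788, 0.615, 0.0, 0.0]
force: [-0.8, 0.4, -0.4]
opening: 0.523
grip_force: 20.0
```

Emit:
send_rows:
  steps:
    - [0,0,1,0]
    - [0,0,0.5,0]
    - [0,0,0,0]

```text
time: 8.6
position: [572.6, 6.7, 50.7]
tool_rot: [0.788, 0.615, 0.0, 0.0]
force: [-2.0, 0.9, 3.3]
opening: 0.521
grip_force: 20.0
```

Emit:
send_rows:
  steps:
    - [0,0,0,0]
    - [0,0,0,0]
    - [0,0,0,0]
    - [0,0,0,0]
    - [0,0,0,0]
  claw: 0.3

```text
time: 9.02
position: [572.4, 6.8, 50.2]
tool_rot: [0.788, 0.615, -0.0, -0.0]
force: [-0.7, -0.3, 0.1]
opening: 0.651
grip_force: 0.0
```

Emit:
send_rows:
  steps:
    - [0,0,-10,0]
    - [0,0,-30,0]
    - [0,0,-40,0]
    - [0,0,-40,0]
    - [0,0,-20,0]
    - [-25,0,-20,0]
    - [-35,0,0,0]
    - [-35,0,0,0]
    - [-30,0,0,0]
    - [-15,0,0,0]
    - [0,0,0,0]
    - [0,0,0,0]
    - [0,0,0,0]

```text
time: 10.1
position: [538.6, -128.2, 210.6]
tool_rot: [0.788, 0.616, 0.0, 0.0]
force: [0.0, -0.4, -0.2]
opening: 0.655
grip_force: 0.0
```

```bash
python3 snap.py w5; python3 soap.py w5 45
```

```text
[ 538.59585893 -128.24240284  210.6200443 ] 10.1
[602.40139211 148.52204176] [571 134  55  29 862] ((739.1710205078125, -123.57376098632812), (18.386953353881836, 36.581871032714844), 68.69853973388672)
[[718.7999877929688, -125.5], [752.9000244140625, -138.8000030517578], [759.5999755859375, -121.69999694824219], [725.5, -108.4000015258789]]
```

View pics/w5.png

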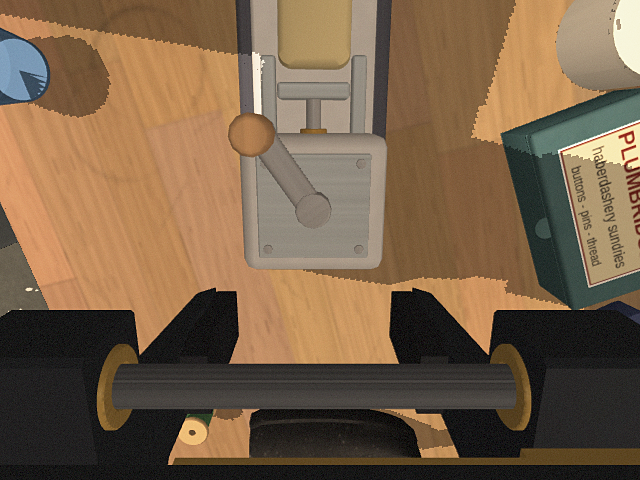

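```bash
cat > k.py <<'E'
from h import *;import pickle
from fit import p
c,s=pickle.load(open("w5.pkl","rb"));P=cam(c,s)
def inv(w):
    a=p[2];d=np.array(w[:2])-p[:2];return np.array([d[0]*np.cos(a)+d[1]*np.sin(a),-d[0]*np.sin(a)+d[1]*np.cos(a)])
for n,u,v,z in [("knob",250,135,128),("axis",313.5,210,94),("g1",244,267,79),("g2",386,267,79),("g3",248,134,79),("g4",385,134,79),("pusherTopFace",313,83,54),("barrear",314,69,42),("railL",268,55,38),("railR",359,55,38),("hole1",268,249,79),("hole2",359,249,79),("hole3",361,164,79)]:
    w=p2w(c,P,u,v,z);print(n,np.round(w[:2],1),np.round(inv(w),1))
k=p2w(c,P,250,135,128);move(s,k[0],k[1],160)
E
python3 k.py
```

```text
knob [523.4 -59.7] [-31.2 -75.3]
axis [ 542.7 -109.9] [  -0.5 -119.4]
g1 [ 489.  -138.6] [ -45.8 -160.1]
g2 [ 578.5 -160.9] [  46.5 -160.3]
g3 [515.2 -58.7] [-39.5 -76.2]
g4 [594.5 -78.4] [ 42.2 -76.4]
pusherTopFace [560.2 -38.3] [ -0.7 -45.6]
barrear [563.1 -29.1] [  0.  -36.1]
railL [535.9 -13.1] [-30.2 -26.9]
railR [594.  -27.5] [ 29.7 -27.1]
hole1 [ 507.4 -130.6] [ -29.8 -147.9]
hole2 [ 564.1 -144.7] [  28.6 -148. ]
hole3 [576.8 -92.2] [ 28.4 -94.1]
tool delta [ 62.8 -31.3  50.6]  tool yaw(x axis) 76.0 y axis -14.0
```

Emit:
send_rows:
  steps:
    - [20,-10,0,0]
    - [30,-15,10,0]
    - [12.8,-6.3,20,0]
    - [0,0,25,0]
    - [0,0,22,0]
    - [0,0,12,0]
    - [0,0,6,0]
    - [0,0,3.6,0]
    - [0,0,0,0]
    - [0,0,0,0]

```text
time: 10.98
position: [523.7, -60.4, 112.4]
tool_rot: [0.788, 0.616, 0.0, 0.001]
force: [0.3, -1.0, -0.1]
opening: 0.652
grip_force: 0.0
```

Emit:
send_rows:
  steps:
    - [0,0,0,0]
    - [0,0,0,0]
    - [0,0,0,0]
    - [0,0,0,0]
    - [0,0,0,0]
    - [0,0,0,0]
    - [0,0,0,0]
    - [0,0,0,0]
  claw: -1
  grip_force: 50

```text
time: 11.65
position: [523.1, -60.5, 111.7]
tool_rot: [0.788, 0.615, -0.0, -0.0]
force: [-3.7, 0.7, 2.8]
opening: 0.227
grip_force: 50.0
```

```bash
cat > st.py <<'E'
from h import *
from workcell import r
import sys
A=np.array([542.8,-110.2])
s=r.sense();M=R.from_quat(s["tool_rot"]).as_matrix();ex,ey=M[:2,0],M[:2,1]
d=s["position"][:2]-A;q=np.array([d@ex,d@ey]);th=np.arctan2(q[0],-q[1])
f=s["force"][:2];F=np.array([f@ex,f@ey]);t=np.array([np.cos(th),np.sin(th)])
print("t",s["time"],"z",s["position"][2],"th",th,"rad",np.hypot(*q),"q",q,"F tang",F@t,"torque",-F@t*.055,"F",F,"Mz",s["moment"],"op",s["opening"]*88)
if len(sys.argv)>1:
    step,n,r0=map(float,sys.argv[1:4]);ths=th+step*np.arange(n+1)
    Q=r0*np.c_[np.sin(ths),-np.cos(ths)];Q[0]=q
    D=np.diff(Q,axis=0);print([[round(a,1),round(b,1),0,0] for a,b in D.tolist()])
E
python3 st.py 0.1 20 55
```

```text
t 11.65 z 111.66713704396437 th 0.9480630815267997 rad 53.51090842066248 q [ 43.46623169 -31.21063957] F tang -3.1246923899783536 torque 0.17185808144880946 F [-0.17927794 -3.71805291] Mz [0.07007276 0.55676434 0.01528194] op 19.96976061117746
[[4.2, 3.8, 0, 0], [2.5, 4.9, 0, 0], [2.0, 5.1, 0, 0], [1.5, 5.3, 0, 0], [0.9, 5.4, 0, 0], [0.4, 5.5, 0, 0], [-0.1, 5.5, 0, 0], [-0.7, 5.5, 0, 0], [-1.2, 5.4, 0, 0], [-1.8, 5.2, 0, 0], [-2.3, 5.0, 0, 0], [-2.8, 4.8, 0, 0], [-3.2, 4.5, 0, 0], [-3.7, 4.1, 0, 0], [-4.0, 3.7, 0, 0], [-4.4, 3.3, 0, 0], [-4.7, 2.8, 0, 0], [-5.0, 2.4, 0, 0], [-5.2, 1.9, 0, 0], [-5.3, 1.3, 0, 0]]
```

Emit:
send_rows:
  steps:
    - [2.0,2.0,0,0]
    - [2.5,4.5,0,0]
    - [2.0,5.1,0,0]
    - [1.5,5.3,0,0]
    - [0.9,5.4,0,0]
    - [0.4,5.5,0,0]
    - [-0.1,5.5,0,0]
    - [-0.4,3,0,0]

```text
time: 12.32
position: [560.6, -60.2, 111.6]
tool_rot: [0.788, 0.616, -0.0, -0.001]
force: [-4.5, 4.3, 4.8]
opening: 0.227
grip_force: 50.0
```

```bash
python3 st.py 0.1 20 55
```

```text
t 12.3167 z 111.63602025368668 th 1.6687882681696329 rad 53.11701721497659 q [52.86219525  5.19671347] F tang -5.722777216219351 torque 0.3147527468920643 F [ 3.09750698 -5.44585782] Mz [ 0.66410796  0.81093255 -0.06425327] op 19.94125978245746
[[1.1, 5.6, 0, 0], [-1.3, 5.3, 0, 0], [-1.9, 5.2, 0, 0], [-2.4, 5.0, 0, 0], [-2.9, 4.7, 0, 0], [-3.3, 4.4, 0, 0], [-3.7, 4.0, 0, 0], [-4.1, 3.6, 0, 0], [-4.5, 3.2, 0, 0], [-4.8, 2.7, 0, 0], [-5.0, 2.3, 0, 0], [-5.2, 1.7, 0, 0], [-5.4, 1.2, 0, 0], [-5.5, 0.7, 0, 0], [-5.5, 0.1, 0, 0], [-5.5, -0.4, 0, 0], [-5.4, -1.0, 0, 0], [-5.3, -1.5, 0, 0], [-5.1, -2.0, 0, 0], [-4.9, -2.5, 0, 0]]
```

Emit:
send_rows:
  steps:
    - [1,4.5,0,0]
    - [-1.2,5.3,0,0]
    - [-1.9,5.2,0,0]
    - [-2.4,5.0,0,0]
    - [-2.9,4.7,0,0]
    - [-3.3,4.4,0,0]
    - [-3.7,4.0,0,0]
    - [-4.1,3.6,0,0]
    - [-4.5,3.2,0,0]
    - [-4.8,2.7,0,0]
    - [-5.0,2.3,0,0]
    - [-5.2,1.7,0,0]
    - [-5.4,1.2,0,0]
    - [-5.5,0.7,0,0]

```text
time: 13.48
position: [596.5, -120.7, 111.8]
tool_rot: [0.788, 0.616, 0.0, 0.001]
force: [3.2, -1.2, -1.4]
opening: 0.226
grip_force: 50.0
```

```bash
python3 st.py 0.1 20 55
```

```text
t 13.4833 z 111.76973956917249 th 3.0896071193818804 rad 54.68667154629667 q [ 2.84163551 54.61279294] F tang 0.5226161377221985 torque -0.02874388757472092 F [-0.3482339  3.3650027] Mz [-0.21303062 -0.37698684  0.02967142] op 19.90422804334875
[[-5.5, 0.3, 0, 0], [-5.5, -0.5, 0, 0], [-5.4, -1.1, 0, 0], [-5.3, -1.6, 0, 0], [-5.1, -2.1, 0, 0], [-4.8, -2.6, 0, 0], [-4.5, -3.1, 0, 0], [-4.2, -3.5, 0, 0], [-3.8, -3.9, 0, 0], [-3.4, -4.3, 0, 0], [-3.0, -4.6, 0, 0], [-2.5, -4.9, 0, 0], [-2.0, -5.1, 0, 0], [-1.5, -5.3, 0, 0], [-0.9, -5.4, 0, 0], [-0.4, -5.5, 0, 0], [0.1, -5.5, 0, 0], [0.7, -5.5, 0, 0], [1.2, -5.4, 0, 0], [1.8, -5.2, 0, 0]]
```

Emit:
send_rows:
  steps:
    - [-5.5,0.3,0,0]
    - [-5.5,-0.5,0,0]
    - [-5.4,-1.1,0,0]
    - [-5.3,-1.6,0,0]
    - [-5.1,-2.1,0,0]
    - [-4.8,-2.6,0,0]
    - [-4.5,-3.1,0,0]
    - [-4.2,-3.5,0,0]
    - [-3.8,-3.9,0,0]
    - [-3.4,-4.3,0,0]
    - [-3.0,-4.6,0,0]
    - [-2.5,-4.9,0,0]
    - [-2.0,-5.1,0,0]
    - [-1.5,-5.3,0,0]
    - [-0.9,-5.4,0,0]
    - [-0.4,-5.5,0,0]
    - [0.1,-5.5,0,0]

```text
time: 14.9
position: [525.1, -164.0, 111.9]
tool_rot: [0.788, 0.615, -0.0, 0.002]
force: [3.9, -8.5, -3.5]
opening: 0.229
grip_force: 50.0
```

```bash
python3 st.py 0.1 20 55
```

```text
t 14.9 z 111.90833022059157 th -1.4981207049812661 rad 56.62352209654783 q [-56.47405237  -4.1115281 ] F tang -6.312864876589606 torque 0.3472075682124283 F [-7.25957958  5.80104782] Mz [-1.29241383 -0.58437165  0.03287893] op 20.12701093223539
[[2.3, -5.3, 0, 0], [1.2, -5.4, 0, 0], [1.7, -5.2, 0, 0], [2.3, -5.0, 0, 0], [2.7, -4.8, 0, 0], [3.2, -4.5, 0, 0], [3.6, -4.1, 0, 0], [4.0, -3.7, 0, 0], [4.4, -3.3, 0, 0], [4.7, -2.9, 0, 0], [5.0, -2.4, 0, 0], [5.2, -1.9, 0, 0], [5.3, -1.4, 0, 0], [5.4, -0.8, 0, 0], [5.5, -0.3, 0, 0], [5.5, 0.3, 0, 0], [5.4, 0.8, 0, 0], [5.3, 1.4, 0, 0], [5.2, 1.9, 0, 0], [4.9, 2.4, 0, 0]]
```

```bash
sed -i 's/542.8,-110.2/542.4,-111.7/' st.py; python3 st.py 0.1 20 55.3
```

```text
t 14.9 z 111.90833022059157 th -1.4964971568977088 rad 55.07376151208068 q [-54.92181775  -4.08817097] F tang -6.323927838834744 torque 0.3478160311359109 F [-7.25957958  5.80104782] Mz [-1.29241383 -0.58437165  0.03287893] op 20.12701093223539
[[0.5, -5.5, 0, 0], [1.2, -5.4, 0, 0], [1.8, -5.2, 0, 0], [2.3, -5.0, 0, 0], [2.8, -4.8, 0, 0], [3.2, -4.5, 0, 0], [3.7, -4.1, 0, 0], [4.1, -3.8, 0, 0], [4.4, -3.3, 0, 0], [4.7, -2.9, 0, 0], [5.0, -2.4, 0, 0], [5.2, -1.9, 0, 0], [5.4, -1.3, 0, 0], [5.5, -0.8, 0, 0], [5.5, -0.3, 0, 0], [5.5, 0.3, 0, 0], [5.5, 0.8, 0, 0], [5.4, 1.4, 0, 0], [5.2, 1.9, 0, 0], [5.0, 2.4, 0, 0]]
```

Emit:
send_rows:
  steps:
    - [0.5,-5.5,0,0]
    - [1.2,-5.4,0,0]
    - [1.8,-5.2,0,0]
    - [2.3,-5.0,0,0]
    - [2.8,-4.8,0,0]
    - [3.2,-4.5,0,0]
    - [3.7,-4.1,0,0]
    - [4.1,-3.8,0,0]
    - [4.4,-3.3,0,0]
    - [4.7,-2.9,0,0]
    - [5.0,-2.4,0,0]
    - [5.2,-1.9,0,0]
    - [5.4,-1.3,0,0]
    - [5.5,-0.8,0,0]
    - [5.5,-0.3,0,0]
    - [5.5,0.3,0,0]
    - [5.5,0.8,0,0]
    - [5.4,1.4,0,0]
    - [5.2,1.9,0,0]
    - [5.0,2.4,0,0]

```text
time: 16.57
position: [502.4, -73.7, 111.8]
tool_rot: [0.788, 0.615, -0.0, 0.002]
force: [4.8, -13.4, -4.4]
opening: 0.231
grip_force: 50.0
```

```bash
python3 st.py 0.1 20 55
```

```text
t 16.5667 z 111.80183969884219 th 0.5152172402800778 rad 55.210235986820045 q [ 27.2034028  -48.04315803] F tang -6.388376243130332 torque 0.35136069337216824 F [-11.82182677   7.91276494] Mz [-2.13004584 -0.59935082  0.01392243] op 20.28895137474859
[[4.5, 3.1, 0, 0], [4.3, 3.4, 0, 0], [4.0, 3.8, 0, 0], [3.6, 4.2, 0, 0], [3.1, 4.5, 0, 0], [2.7, 4.8, 0, 0], [2.2, 5.1, 0, 0], [1.7, 5.2, 0, 0], [1.1, 5.4, 0, 0], [0.6, 5.5, 0, 0], [0.0, 5.5, 0, 0], [-0.5, 5.5, 0, 0], [-1.1, 5.4, 0, 0], [-1.6, 5.3, 0, 0], [-2.1, 5.1, 0, 0], [-2.6, 4.8, 0, 0], [-3.1, 4.6, 0, 0], [-3.5, 4.2, 0, 0], [-3.9, 3.9, 0, 0], [-4.3, 3.4, 0, 0]]
```

```bash
sed -i 's/542.4,-111.7/543.2,-111.9/' st.py; python3 st.py 0.1 20 55
```

```text
t 16.5667 z 111.80183969884219 th 0.5079513343033485 rad 55.929246145200985 q [ 27.20332882 -48.86777543] F tang -6.480559890213098 torque 0.3564307939617204 F [-11.82182677   7.91276494] Mz [-2.13004584 -0.59935082  0.01392243] op 20.28895137474859
[[4.2, 3.7, 0, 0], [4.4, 3.4, 0, 0], [4.0, 3.8, 0, 0], [3.6, 4.2, 0, 0], [3.2, 4.5, 0, 0], [2.7, 4.8, 0, 0], [2.2, 5.0, 0, 0], [1.7, 5.2, 0, 0], [1.2, 5.4, 0, 0], [0.6, 5.5, 0, 0], [0.1, 5.5, 0, 0], [-0.5, 5.5, 0, 0], [-1.0, 5.4, 0, 0], [-1.6, 5.3, 0, 0], [-2.1, 5.1, 0, 0], [-2.6, 4.9, 0, 0], [-3.0, 4.6, 0, 0], [-3.5, 4.3, 0, 0], [-3.9, 3.9, 0, 0], [-4.3, 3.5, 0, 0]]
```

Emit:
send_rows:
  steps:
    - [4.2,3.7,0,0]
    - [4.4,3.4,0,0]
    - [4.0,3.8,0,0]
    - [3.6,4.2,0,0]
    - [3.2,4.5,0,0]
    - [2.7,4.8,0,0]
    - [2.2,5.0,0,0]
    - [1.7,5.2,0,0]
    - [1.2,5.4,0,0]
    - [0.6,5.5,0,0]
    - [0.1,5.5,0,0]
    - [-0.5,5.5,0,0]
    - [-1.0,5.4,0,0]
    - [-1.6,5.3,0,0]
    - [-2.1,5.1,0,0]
    - [-2.6,4.9,0,0]
    - [-3.0,4.6,0,0]
    - [-3.5,4.3,0,0]
    - [-3.9,3.9,0,0]
    - [-4.3,3.5,0,0]

```text
time: 18.23
position: [591.7, -87.5, 111.3]
tool_rot: [0.788, 0.616, -0.001, -0.004]
force: [-11.1, 12.9, 8.5]
opening: 0.23
grip_force: 50.0
```

```bash
python3 st.py 0.1 13 55
```

```text
t 18.2333 z 111.32813580472599 th 2.4299767131866696 rad 54.28042205498307 q [35.44828487 41.10697408] F tang -16.548278979501358 torque 0.9101553438725747 F [  9.87330545 -13.89025894] Mz [1.97283248 1.59965287 0.03350086] op 20.218805150382025
[[-3.9, 3.9, 0, 0], [-4.7, 2.9, 0, 0], [-4.9, 2.4, 0, 0], [-5.1, 1.9, 0, 0], [-5.3, 1.4, 0, 0], [-5.4, 0.9, 0, 0], [-5.5, 0.3, 0, 0], [-5.5, -0.2, 0, 0], [-5.4, -0.8, 0, 0], [-5.3, -1.3, 0, 0], [-5.2, -1.8, 0, 0], [-5.0, -2.3, 0, 0], [-4.7, -2.8, 0, 0]]
```

Emit:
send_rows:
  steps:
    - [-3.9,3.9,0,0]
    - [-4.7,2.9,0,0]
    - [-4.9,2.4,0,0]
    - [-5.1,1.9,0,0]
    - [-5.3,1.4,0,0]
    - [-5.4,0.9,0,0]
    - [-5.5,0.3,0,0]
    - [-5.5,-0.2,0,0]
    - [-5.4,-0.8,0,0]
    - [-5.3,-1.3,0,0]
    - [-5.2,-1.8,0,0]

```text
time: 19.15
position: [587.5, -144.1, 111.4]
tool_rot: [0.788, 0.616, -0.001, -0.004]
force: [-8.1, 13.1, 7.9]
opening: 0.228
grip_force: 50.0
```

```bash
python3 st.py 0.1 3 55
```

```text
t 19.15 z 111.41722736007756 th -2.757788211043061 rad 54.7328102145518 q [-20.49474609  50.75082163] F tang -5.824648004748456 torque 0.3203556402611651 F [ 10.7356872  -11.02944099] Mz [ 2.00833128e+00  1.32803447e+00 -1.93410715e-03] op 20.085857760800288
[[-5.1, -2.1, 0, 0], [-4.7, -2.8, 0, 0], [-4.4, -3.3, 0, 0]]
```

Emit:
send_rows:
  steps:
    - [-4.8,-2.8,0,0]
    - [-4.6,-3.0,0,0]
    - [-4.3,-3.4,0,0]

```text
time: 19.4
position: [576.3, -155.5, 111.6]
tool_rot: [0.788, 0.616, 0.0, -0.002]
force: [-0.4, 9.9, 3.0]
opening: 0.231
grip_force: 50.0
```

```bash
python3 st.py 0.1 3 55
```

```text
t 19.4 z 111.59877895777132 th -2.4649006710450467 rad 54.784180069408826 q [-34.30680484  42.71240484] F tang -5.677263389976205 torque 0.31224948644869127 F [ 9.51126466 -2.7756816 ] Mz [ 1.52356973  0.1171366  -0.00199317] op 20.308949027959603
[[-4.2, -3.5, 0, 0], [-3.7, -4.0, 0, 0], [-3.3, -4.4, 0, 0]]
```

θ = 10.10. Continue in small steps.

Emit:
send_rows:
  steps:
    - [-4.0,-3.6,0,0]
    - [-3.7,-4.0,0,0]

```text
time: 19.57
position: [567.4, -161.2, 111.6]
tool_rot: [0.788, 0.615, 0.001, -0.002]
force: [1.6, 11.5, 2.4]
opening: 0.229
grip_force: 50.0
```

```bash
python3 st.py 0.1 3 55
```

```text
t 19.5667 z 111.62747941523531 th -2.271569380224266 rad 54.94062267939663 q [-41.99353223  35.4261947 ] F tang -6.533671460044637 torque 0.35935193030245505 F [11.54296842 -1.18969436] Mz [ 1.5931207  -0.23939408  0.00442062] op 20.130321125032694
[[-3.4, -4.3, 0, 0], [-2.9, -4.7, 0, 0], [-2.4, -4.9, 0, 0]]
```

Emit:
send_rows:
  steps:
    - [-3.3,-4.4,0,0]
    - [-2.9,-4.7,0,0]

```text
time: 19.73
position: [557.3, -165.2, 111.7]
tool_rot: [0.788, 0.615, 0.001, -0.001]
force: [3.3, 10.4, 1.4]
opening: 0.23
grip_force: 50.0
```

```bash
python3 st.py 0.1 3 55
```

```text
t 19.7333 z 111.65551697963926 th -2.075154217407862 rad 55.11241739839758 q [-48.25009206  26.63282125] F tang -5.887707273011676 torque 0.3238239000156422 F [10.89068406  0.713701  ] Mz [ 1.48326909 -0.48649801 -0.00375045] op 20.241886839692036
[[-2.3, -5.0, 0, 0], [-1.9, -5.2, 0, 0], [-1.4, -5.3, 0, 0]]
```

Emit:
send_rows:
  steps:
    - [-2.2,-5.0,0,0]
    - [-1.7,-5.2,0,0]

```text
time: 19.9
position: [546.8, -167.0, 111.7]
tool_rot: [0.788, 0.615, 0.001, -0.0]
force: [6.3, 6.5, -0.6]
opening: 0.231
grip_force: 50.0
```

```bash
python3 st.py
```

```text
t 19.9 z 111.73124311092838 th -1.881336611086407 rad 55.185202215908404 q [-52.54561742  16.86311457] F tang -6.664722825467486 torque 0.36655975540071173 F [7.7868764  4.50052924] Mz [ 0.91346942 -0.79178891 -0.02917312] op 20.31159660397189
```

Emit:
send_rows:
  steps:
    - [-1.2,-5.3,0,0]
    - [-0.7,-5.4,0,0]

```text
time: 20.07
position: [536.2, -166.7, 111.8]
tool_rot: [0.788, 0.615, 0.001, 0.0]
force: [7.5, 3.9, -1.4]
opening: 0.23
grip_force: 50.0
```

```bash
python3 st.py .1 3 55
```

```text
t 20.0667 z 111.76922308017589 th -1.688210875295208 rad 55.27413445877609 q [-54.8935625   6.4750858] F tang -6.979328312749023 torque 0.38386305720119623 F [5.61899295 6.3649152 ] Mz [ 4.70723626e-01 -9.93735904e-01 -8.25620481e-04] op 20.25070053435757
[[-0.1, -5.5, 0, 0], [0.2, -5.5, 0, 0], [0.7, -5.4, 0, 0]]
```

Emit:
send_rows:
  steps:
    - [-0.1,-5.4,0,0]

```text
time: 20.15
position: [530.9, -165.9, 111.8]
tool_rot: [0.788, 0.615, 0.001, 0.001]
force: [6.5, 1.4, -1.5]
opening: 0.23
grip_force: 50.0
```

```bash
python3 st.py
```

```text
t 20.15 z 111.80400998805891 th -1.5926506128178608 rad 55.33541867702252 q [-55.32220483   1.20921981] F tang -6.018404328212171 torque 0.3310122380516694 F [2.92155075 5.95598327] Mz [ 0.0961737  -0.89195746  0.02391838] op 20.25833975506991
```

Emit:
send_rows:
  steps:
    - [0.3,-5.4,0,0]

```text
time: 20.23
position: [525.8, -164.5, 111.8]
tool_rot: [0.788, 0.615, 0.001, 0.001]
force: [7.1, -0.2, -3.3]
opening: 0.227
grip_force: 50.0
```

```bash
python3 st.py .1 3 55
```

```text
t 20.2333 z 111.83420988774088 th -1.4965633405719285 rad 55.39658548841362 q [-55.24402312  -4.10847822] F tang -6.829438032124638 torque 0.3756190917668551 F [1.55320388 6.96380948] Mz [-0.00203491 -0.94950832 -0.01493926] op 20.00823561074364
[[1.1, -5.4, 0, 0], [1.2, -5.4, 0, 0], [1.8, -5.2, 0, 0]]
```

Emit:
send_rows:
  steps:
    - [1.0,-5.4,0,0]
    - [1.3,-5.3,0,0]

```text
time: 20.4
position: [515.9, -160.2, 111.8]
tool_rot: [0.788, 0.615, 0.0, 0.001]
force: [6.6, -2.6, -3.7]
opening: 0.229
grip_force: 50.0
```

```bash
python3 st.py .1 3 55
```

```text
t 20.4 z 111.81329836715511 th -1.3020422601234867 rad 55.490358771504965 q [-53.49839239 -14.73437914] F tang -7.058780947928225 torque 0.3882329521360524 F [-0.89775179  7.07435224] Mz [-0.51492375 -0.81084738 -0.02867205] op 20.15537107331652
[[2.2, -5.1, 0, 0], [2.2, -5.0, 0, 0], [2.7, -4.8, 0, 0]]
```

Emit:
send_rows:
  steps:
    - [1.9,-5.1,0,0]

```text
time: 20.48
position: [511.4, -157.4, 111.8]
tool_rot: [0.788, 0.615, 0.0, 0.002]
force: [5.6, -5.9, -3.3]
opening: 0.225
grip_force: 50.0
```

```bash
python3 st.py .1 3 55
```

```text
t 20.4833 z 111.84922706889333 th -1.2062146388965358 rad 55.49150769781235 q [-51.84421713 -19.78596919] F tang -7.905084490304824 torque 0.4347796469667653 F [-4.33370734  6.80728684] Mz [-0.87183736 -0.70846804 -0.01756525] op 19.770010418006862
[[2.7, -4.9, 0, 0], [2.7, -4.8, 0, 0], [3.2, -4.5, 0, 0]]
```

Emit:
send_rows:
  steps:
    - [2.4,-4.9,0,0]

```text
time: 20.57
position: [507.2, -154.2, 111.9]
tool_rot: [0.788, 0.615, -0.0, 0.002]
force: [5.0, -5.5, -4.0]
opening: 0.231
grip_force: 50.0
```

```bash
python3 st.py .1 3 55
```

```text
t 20.5667 z 111.86831911341075 th -1.1111267786880226 rad 55.525664627503254 q [-49.76205356 -24.63407108] F tang -7.4092285979743 torque 0.4075075728885865 F [-4.14571535  6.21510717] Mz [-1.20004964 -0.67456734  0.03844978] op 20.294560541303206
[[3.2, -4.6, 0, 0], [3.1, -4.5, 0, 0], [3.6, -4.2, 0, 0]]
```

Emit:
send_rows:
  steps:
    - [2.8,-4.7,0,0]

```text
time: 20.65
position: [503.3, -150.6, 111.9]
tool_rot: [0.788, 0.615, -0.0, 0.002]
force: [4.0, -9.2, -4.2]
opening: 0.23
grip_force: 50.0
```

```bash
python3 st.py .1 3 55
```

```text
t 20.65 z 111.8892936819464 th -1.014843354015643 rad 55.55939255677451 q [-47.19203091 -29.3216357 ] F tang -9.434424890396457 torque 0.5188933689718052 F [-7.9619298   6.16023734] Mz [-1.40528321 -0.54623194  0.01100831] op 20.27598566231863
[[3.6, -4.2, 0, 0], [3.6, -4.2, 0, 0], [4.0, -3.8, 0, 0]]
```

Emit:
send_rows:
  steps:
    - [1.7,-2.2,0,0]

```text
time: 20.73
position: [501.3, -148.4, 111.9]
tool_rot: [0.788, 0.615, -0.001, 0.002]
force: [2.2, -9.7, -3.2]
opening: 0.228
grip_force: 50.0
```

```bash
python3 st.py .1 3 55
python3 - <<'E'
from workcell import r
import numpy as np
for i in range(4):
    r.capture("top");s=r.sense();print(np.round(s["force"],1),s["time"])
E
python3 st.py
```

```text
t 20.7333 z 111.88757624963692 th -0.9614659426613734 rad 55.526042862146156 q [-45.53310062 -31.77858058] F tang -8.730597947674925 torque 0.48018288712212087 F [-8.84741408  4.47185216] Mz [-1.65929439 -0.25604671  0.0119593 ] op 20.091920872004227
[[3.8, -4.0, 0, 0], [3.8, -4.0, 0, 0], [4.2, -3.6, 0, 0]]
[ 0.9 -7.4 -2.5] 20.7833
[ 0.4 -6.9 -1.4] 20.8333
[ 0.6 -6.3 -0.5] 20.8833
[-0.1 -7.  -0.3] 20.9333
t 20.9333 z 111.79642352084593 th -0.9570764943841672 rad 55.57886691667766 q [-45.43635625 -32.00856102] F tang -5.2638668150232695 torque 0.28951267482627985 F [-6.81742601  1.6362174 ] Mz [-1.10411668  0.13632027  0.00670622] op 19.987333768907344
```

Emit:
send_rows:
  steps:
    - [0,0,0,0]
    - [0,0,0,0]
    - [0,0,0,0]
    - [0,0,0,0]
    - [0,0,-10,0]
    - [0,0,-30,0]
    - [0,0,-40,0]
    - [0,0,-20,0]
    - [20,0,0,0]
    - [40,0,0,0]
    - [40,15,0,0]
    - [40,15,0,0]
    - [40,0,0,0]
    - [20,0,0,0]
    - [0,0,0,0]
    - [0,0,0,0]
    - [0,0,0,0]
  claw: 0.3

```text
time: 22.35
position: [577.6, 37.6, 212.0]
tool_rot: [0.788, 0.615, -0.0, 0.0]
force: [-0.1, -0.6, 0.1]
opening: 0.649
grip_force: 0.0
```

```bash
python3 snap.py w6
python3 - <<'E'
import cv2,pickle,numpy as np
from workcell import r
a=pickle.load(open("top.pkl","rb"))["img"];b=r.capture("top")["img"]
w=pickle.load(open("w6.pkl","rb"))[0]["img"]
f=lambda im:cv2.resize(im[200:230,300:340],(400,300),interpolation=cv2.INTER_NEAREST)
o=np.zeros((600,800,3),np.uint8);o[:300,:400]=f(a);o[300:,:400]=f(b);o[:,400:]=cv2.resize(w[0:480,120:520],(400,480+120)) if 0 else cv2.copyMakeBorder(w[0:480,120:520],0,120,0,0,cv2.BORDER_CONSTANT)
cv2.imwrite("pics/cmp.png",o[:,:,::-1])
E
```

```text
[577.55298441  37.57324656 211.99450815] 22.35
```

View pics/cmp.png

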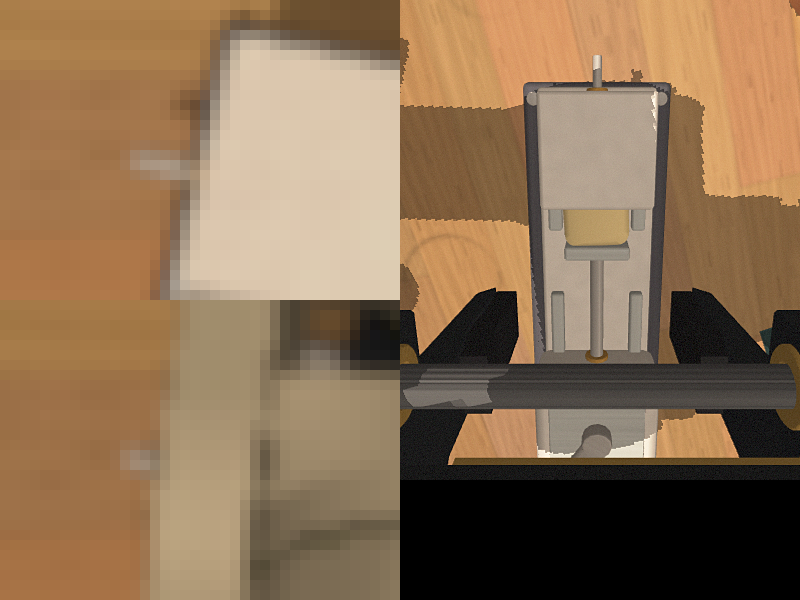

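Run:
```python
import pickle,numpy as np
from workcell import r
a=pickle.load(open("top.pkl","rb"))["img"].astype(float)[213:220,308:316,2]
b=np.mean([r.capture("top")["img"].astype(float)[213:220,308:316,2] for _ in range(4)],0)
print(a.astype(int));print(b.round().astype(int))
from h import *
c=pickle.load(open("top.pkl","rb"));P=cam(c)
print(np.linalg.norm(p2w(c,P,312,216,45)-p2w(c,P,313,216.2,45)))
```

```text
[[ 75  75  74  75  75  76  77  75]
 [ 75  73  73  73  75  82  85  81]
 [ 74  71  72  71  82 103 113 108]
 [ 74  75  74  75  86 111 127 131]
 [ 75  75  77  77  78  88  97 107]
 [ 76  77  77  77  75  77  77  81]
 [ 76  77  77  77  76  76  75  75]]
[[ 71  71  71  71  73  73  72  76]
 [ 70  69  69  72  80  85  81  81]
 [ 70  69  68  75  96 109 105  96]
 [ 71  70  70  76  98 114 117 107]
 [ 72  72  71  74  80  86  91  97]
 [ 72  72  73  72  72  72  78  96]
 [ 73  74  73  73  72  72  79 101]]
2.8970956217477215
```

```bash
python3 -c "
from workcell import r
print(r.job_done())"
```

```text
the job is handed in; nothing more can be done
None
```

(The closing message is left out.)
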